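# Drag stray balance weights out from under a bench riser

## Robot

A 7-joint arm with a two-finger parallel gripper is mounted at the origin on a cart in front of the work surface, level with it; the furniture and walls round the work are solid. World frame = base frame: x ahead of the robot, y to its left, z up, the work surface at z = 0. Lengths are in m, angles in degrees, forces in N, time in s.
With the tool pointing down it reaches from about 0.425 to 0.925 m from the base axis. Payload 6.8 kg.
Tool frame: the origin (TCP) lies midway between the tips of the shut fingers; the grasp point (between the pads) lies 19 mm behind it (manip.grip_depth is the distance from the TCP to the grasp point, in m); z points along the fingers, y is the direction in which the jaws open and shut (so a half turn about z gives the same grasp; the last joint's range is limited). The gripper opens to 88 mm and grips with 3 to 60 N. Pads are 20 mm wide; open, the fingers measure 115 mm over their backs; the gripper's body (75 mm by 178 mm) begins 61 mm behind the grasp point.
Start: joints at [-6.194, 27.33, 1.283, 89.118, -0.659, 63.558, -4.761], TCP at [0.675, 0, 0.223] pointing down, gripper open.
Joint ranges: [-169.35, 169.35], [-19.33, 120.38], [-80.79, 83.38], [13.8, 139.57], [-78.32, 258.32], [9.67, 109.79], [-169.56, 169.56]. Speed limits (degrees/s): [136.94, 136.94, 180, 180, 180, 180, 180].

## Interface

Orientations are given as a 3x3 rotation matrix whose columns are the frame's x, y, z axes.
In Python, from cell import status, vision, job, manip gives the robot as it stands.
- The arm moves only by the tool play_rows, never from a script. Its argument "plan" is a list of rows, each a list of 7 numbers: the turn, a rotation vector about the tool's x, y, z in rad, then the shift along the tool's x, y, z in mm, then the finger opening in mm, from 0 to 87.8. In form: [[rx, ry, rz, x, y, z, claw], ...]. A call has 1 to 12 rows; each row is the pose to reach, as a shift and turn from the pose measured when the call began, along the tool's axes at that moment; what a row does not reach only later rows make up. A row lasts 1/8 s, in which the tool goes at most 62.5 mm and 10.7 degrees, less where a joint would pass 70% of its speed; a pose out of reach is approached as far as the arm can. A call with a gripper value outside its range is refused whole. The fingers move at their own pace and stop on an object; the grip force is fixed at half the most. Time passes only in rows, so rows that repeat a pose let the fingers close. It gives the time, the measured TCP pose, the force and the opening at its end, in the units of the state.
- status.get_state(): the state, without advancing time (a new reading comes with each control period).
- vision.camera(name): name is "scene" or "side" or "wrist"; returns (picture, depth): 480x640x3 uint8, blue, green, red; 480x640 float32, m along the optical axis (not along the pixel's ray), 0 where there is no reading.
- vision.calibration(name): a dict with "intrinsics" (3x3 intrinsics, pixels), "T" (4x4, takes a point from camera to world coordinates). Camera axes: x right, y down, z forward; pixel columns grow to the right and rows downward; lengths in m; the calibration is good to about 2 mm. A picture is of the moment at which its call begins: read the wrist's pose just before it. calibration takes no time and is no camera call; for the wrist camera it gives the pose at the moment of the call.
- job.hand_in(): hands the job in, once; it reports no verdict.
The state is a dict: "time": time; "joints": joint angles; "joint_vel": joint speeds; "effort": joint torques, N m; "eef_pos": TCP position; "tool_rot": TCP orientation; "contact_force": force on the tool from outside, world axes, zero at the start; "ft_torque": the same for the moment, N m; "width": opening from 0.0 (shut) to 1.0 (fully open).
Only numpy, scipy, OpenCV 4.12 (cv2) and the standard library are available. Lean on these libraries where they do the work, as an engineer would, in place of code of your own. Each camera call takes 0.05 s, during which the arm holds its last target.

## Task

Three brass balance weights have strayed under the low clear riser. Take the long-handled blue scoop, reach its blade under the riser behind the weights without striking the riser, and drag all three out, still standing, onto the white mat in front of it; do not touch the weights with the gripper. Then leave the scoop standing on the bench, out from under the riser, with the amber vial on the riser and the dropper bottle undisturbed.

Things in the scene. Friction and masses are not known exactly. Their poses are not given: they have to be found in the camera images.
- riser: fixed low shelf: clear acrylic board 210 x 120 x 6 mm on four aluminium legs, 125 mm clear under the board, board top at 131 mm. Origin on the worktop under the board's centre. x runs along the 210 mm side; y points inwards: the board's open front edge is at y = -60 mm, its back edge (open too) at y = +60 mm. z up
- mat_center (a point): centre of the white mat with blue border, as good as flush with the worktop, 130 mm in front of the riser's origin; axes as the riser's. The mat is 170 mm (x) by 120 mm (y), from y = -70 to -190 mm in the riser's frame, and goes with the riser
- overhang_front (a point): middle of the front edge of the riser's board, at its underside (125 mm up); axes as the riser's. The riser's four round legs, 10 mm thick, stand at x = +-97 mm, y = +-52 mm in the riser's frame, so 184 mm is free between them
- scoop_grip (a point): grip point of the loose scoop (0.22 kg, nearly balanced here), on the centre line of its blue handle bar (14 mm wide, 16 mm high, underside 40 mm up), 48 mm above the surface it stands on. x points along the bar to the blade, z up. 46 to 58 mm behind is a foot 30 mm wide down to the worktop, then a black 30 mm butt to 85 mm behind. It stands level on blade and foot
- scoop_blade (a point): middle of the lower edge of the scoop's blade, on its inner face (towards the handle), 250 mm ahead of and 48 mm below the grip point. Aluminium blade 110 mm wide, 42 mm high, 4 mm thick beyond this face; a 3 mm side wing, 36 mm high, runs 33 mm back towards the handle at each end, 104 mm between the wings; bottom and handle side open
- weight_1_center (a point): large brass weight (27 mm diameter, 32 mm tall, 100 g), half-way up; stands on the worktop under the riser
- weight_2_center (a point): middle brass weight (23 mm diameter, 26 mm tall, 50 g), half-way up; under the riser
- weight_3_center (a point): small brass weight (19 mm diameter, 21 mm tall, 20 g), half-way up; under the riser
- vial_center (a point): loose amber glass vial, 25 mm diameter, 34 mm tall, standing on top of the riser; centre half-way up; to be left alone
- dropper_center (a point): loose brown dropper bottle with red teat, 34 mm diameter, 94 mm tall, on the worktop; centre half-way up; to be left alone
- weight_block: fixed flat wooden weight block, about 126 x 55 mm, 10 mm high, to the right of the mat, origin near its centre; a straight drag square to the riser's front passes beside it, but the scoop's foot would strike it on a path well to the robot's side of that
Mind the look-alikes: they are no part of the job. Leave any red look-alike of the part that bears weight_1_center alone.

How it is judged (in metres and radians):
On the way:
1. the scoop's blade is low under the riser's board (y of scoop_blade in the frame of riser between -0.02 and 0.09 m and x of scoop_blade in the frame of riser between -0.09 and 0.09 m and height (world z) of scoop_blade below 0.1 m), for 0.1 s.
At the end, for the whole second after the job is handed in: each of the three weights stands upright (within 0.2 rad) on the worktop, at rest, its centre over the white mat (170 x 120 mm); the scoop stands level (within 0.25 rad), blade edge no more than 15 mm up, at rest, the blade out from under the board (x of weight_1_center in the frame of riser between -0.085 and 0.085 m and y of weight_1_center in the frame of riser between -0.19 and -0.07 m and angle between each of weight_1_center, weight_2_center, weight_3_center's own z axis and vertical below 0.2 rad and height (world z) of weight_1_center below 0.021 m and linear speed of each of weight_1, weight_2, weight_3, scoop below 0.02 m/s and x of weight_2_center in the frame of riser between -0.085 and 0.085 m and y of weight_2_center in the frame of riser between -0.19 and -0.07 m and height (world z) of weight_2_center below 0.018 m and x of weight_3_center in the frame of riser between -0.085 and 0.085 m and y of weight_3_center in the frame of riser between -0.19 and -0.07 m and height (world z) of weight_3_center below 0.0155 m and (y of scoop_blade in the frame of riser below -0.06 m or x of scoop_blade in the frame of riser above 0.16 m or x of scoop_blade in the frame of riser below -0.16 m) and height (world z) of scoop_blade below 0.015 m and angle between scoop_grip's own z axis and vertical below 0.25 rad); the robot touches nothing.
It fails at once if the scoop strikes the riser (over 1 N) (contact force between scoop and riser above 1 N).
It fails at once if the arm or gripper strikes the riser (over 1 N) (contact force between any of the fingers, the arm and riser above 1 N).
It fails at once if the arm or gripper touches a weight (contact force between any of the fingers, the arm and weight_1 above 0.3 N or contact force between any of the fingers, the arm and weight_2 above 0.3 N or contact force between any of the fingers, the arm and weight_3 above 0.3 N).
It fails at once if a weight is knocked over (tilted by more than 0.6 rad) (angle between any of weight_1_center, weight_2_center, weight_3_center's own z axis and vertical above 0.6 rad).
It fails at once if the amber vial or the dropper bottle is moved by more than 20 mm (distance of any of vial_center, dropper_center from where it was at the start of the episode above 0.02 m).
It also fails if it takes over 51 s, if anything falls off the work surface, if the arm or the gripper's body presses on something with over 40 N, if the wrist force passes 120 N, or if a joint passes its speed limit or range.

## Working session

There is one attempt and no reset: what is moved stays moved. The work goes in short steps, Python scripts to look and compute and a tool call to move; the robot and the scene stay as the last step left them, time stands still between calls to the robot, and variables do not carry over. Pictures are saved under pics/ and viewed, and the job is handed in when it is done.

Besides the shell and the picture viewer there is one more tool, called after "Emit:" as name(argument=value, ...) on one line, values as JSON. play_rows: Moves the arm, as the interface text tells. Its arguments: {"type":"object","properties":{"plan":{"type":"array"}},"required":["plan"]}

```bash
ls; mkdir -p pics; python3 - <<'E'
from cell import status, vision, job, manip
import cv2,numpy as np
print(status.get_state()); print(manip.grip_depth)
for n in ["scene","side","wrist"]:
    p,d=vision.camera(n); cv2.imwrite(f"pics/{n}0.png",p); np.savez(f"pics/{n}0.npz",p=p,d=d,**vision.calibration(n)); print(n,vision.calibration(n))
E
```

```text
pics
{'time': 0.0, 'joints': array([-6.19449669, 27.37499189,  1.27986937, 89.17667167, -0.6578596 ,
       63.55762973, -4.76279943]), 'joint_vel': array([-0.07807701, -0.05622838, -0.05918821, -0.00954433,  0.01976751,
        0.02457243, -0.02046572]), 'effort': array([-1.31144458e-03, -5.82851672e+01,  1.53386436e+00, -2.72606850e+01,
       -5.43364382e-02,  1.69422745e-02,  2.21527275e-04]), 'eef_pos': array([ 6.74409679e-01, -9.12167266e-06,  2.21703183e-01]), 'tool_rot': array([[-1.95297793e-05,  9.99998428e-01, -1.77323054e-03],
       [ 9.99999989e-01,  1.92693298e-05, -1.46895504e-04],
       [-1.46861105e-04, -1.77323339e-03, -9.99998417e-01]]), 'contact_force': array([ 0.0680016 , -0.02046634,  0.06551199]), 'ft_torque': array([-0.02121861,  0.03409528, -0.03843061]), 'width': 0.9999798328586151}
0.0187
scene {'intrinsics': array([[601.4964243 ,   0.        , 320.47128064],
       [  0.        , 601.4964243 , 235.93748132],
       [  0.        ,   0.        ,   1.        ]]), 'T': array([[-0.30253479, -0.82867329,  0.47092811, -0.119153  ],
       [-0.95312344,  0.265787
[... 403 characters left out ...]
[-0.47931723,  0.59164335, -0.64823849,  0.66191259],
       [-0.01910321, -0.74547227, -0.66626284,  0.73466679],
       [ 0.        ,  0.        ,  0.        ,  1.        ]])}
wrist {'intrinsics': array([[427.17160391,   0.        , 320.94704874],
       [  0.        , 427.17160391, 243.74250573],
       [  0.        ,   0.        ,   1.        ]]), 'T': array([[ 9.99999654e-01, -2.07265650e-04, -8.05742176e-04,
         6.74718143e-01],
       [-3.99831538e-04, -9.69025730e-01, -2.46959459e-01,
         6.63904544e-02],
       [-7.29598688e-04,  2.46959695e-01, -9.69025478e-01,
         3.83053383e-01],
       [ 0.00000000e+00,  0.00000000e+00,  0.00000000e+00,
         1.00000000e+00]])}
```

View pics/scene0.png

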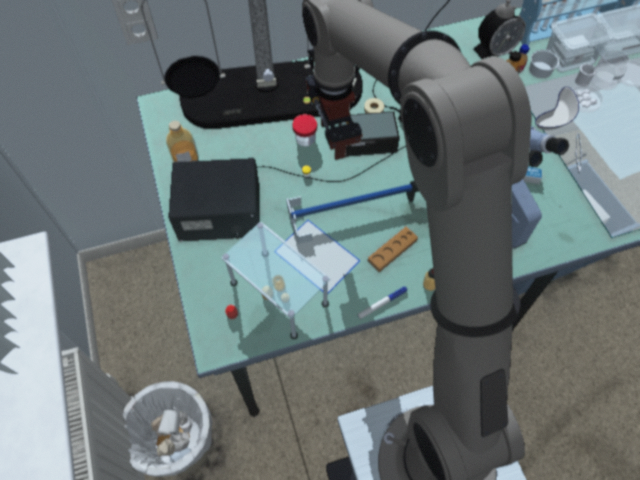

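View pics/side0.png

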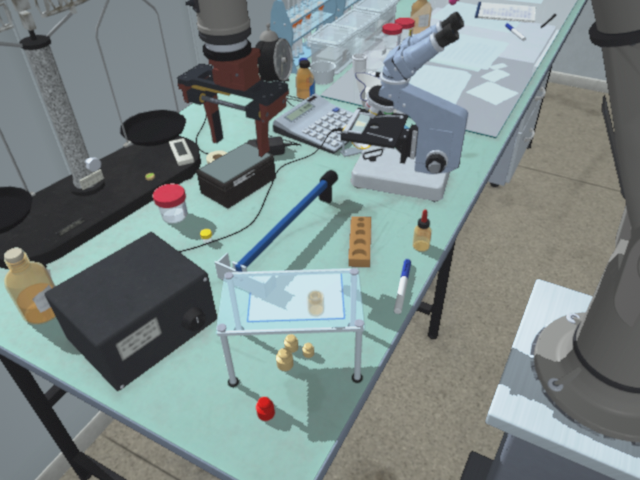

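View pics/wrist0.png

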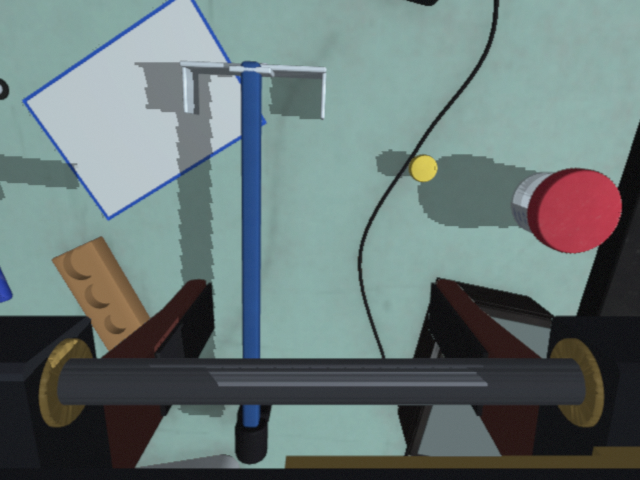

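```bash
python3 - <<'E'
import cv2,numpy as np
p=cv2.imread("pics/side0.png"); c=p[230:430,200:410]; cv2.imwrite("pics/side0c.png",cv2.resize(c,None,fx=3.8,fy=3,interpolation=cv2.INTER_CUBIC)[:600,:800] if 0 else cv2.resize(c,None,fx=3,fy=3,interpolation=cv2.INTER_CUBIC))
p=cv2.imread("pics/scene0.png"); c=p[190:350,200:440]; cv2.imwrite("pics/scene0c.png",cv2.resize(c,None,fx=3.3,fy=3.3,interpolation=cv2.INTER_CUBIC))
E
```

```text
(no output)
```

View pics/side0c.png

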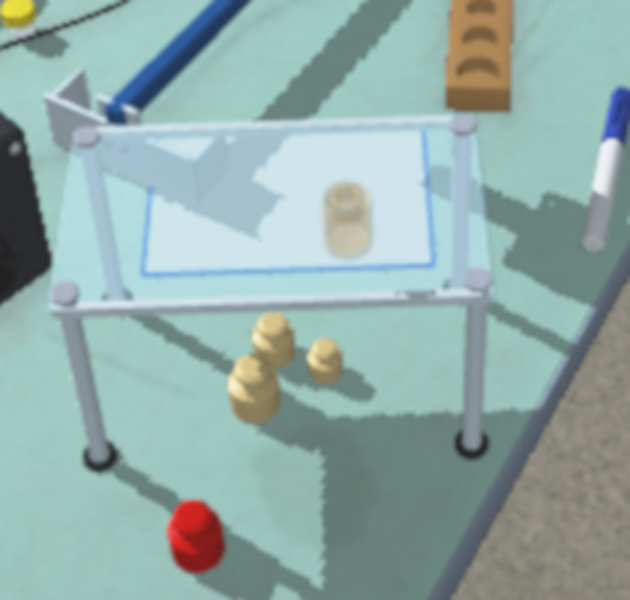

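View pics/scene0c.png

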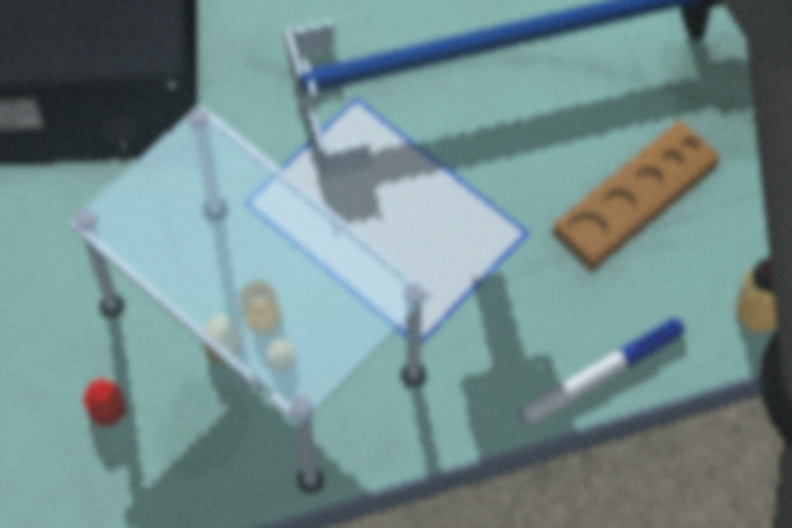

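```bash
cat > h.py <<'E'
import numpy as np,cv2
from scipy.optimize import least_squares
def load(n,f=None):
    z=np.load(f or f"pics/{n}0.npz"); return z['intrinsics'],z['T']
def ray(n,uv,z,f=None):
    K,T=load(n,f); d=T[:3,:3]@np.linalg.inv(K)@np.array([uv[0],uv[1],1.]); o=T[:3,3]
    return o+d*(z-o[2])/d[2]
def proj(n,P,f=None):
    K,T=load(n,f); p=np.linalg.inv(T)@np.append(P,1); q=K@p[:3]; return q[:2]/q[2]
S=lambda x,y:(200+x/3,230+y/3)
C=lambda x,y:(200+x/3.3,190+y/3.3)
E
python3 - <<'E'
from h import *
for uv in [(24,101),(108,218),(265,123)]: print('mat w',ray('wrist',uv,0))
for uv in [(249,203),(357,100),(527,234),(418,342)]: print('mat sc',ray('scene',C(*uv),0))
for uv in [(200,110),(415,290),(302,408),(85,220)]: print('cap sc',ray('scene',C(*uv),.131))
for uv in [(216,208),(414,376),(310,480),(112,306)]: print('foot sc',ray('scene',C(*uv),0.0))
for uv in [(88,136),(463,124),(478,279),(66,293)]: print('cap side',ray('side',S(*uv),.131))
for uv in [(100,457),(472,443)]: print('foot side',ray('side',S(*uv),.0))
for nm,uv,h in [('L',(255,391),.016),('M',(273,340),.013),('S',(325,362),.0105),('red',(197,538),.016),('vial',(348,221),.148)]: print(nm,ray('side',S(*uv),h))
for nm,uv,h in [('L',(222,335),.016),('S',(282,354),.0105),('red',(104,402),.016),('vial',(261,307),.148)]: print(nm,'sc',ray('scene',C(*uv),h))
# wrist scoop: top of bar z=.056
for nm,uv,z in [('bar tip?',(250,70),.056),('bar mid',(251,200),.056),('bar back',(252,420),.056),('bladeL',(184,67),.042),('bladeR',(325,69),.042),('wingLend',(188,113),.036),('wingRend',(323,118),.036),('foot/butt start',(252,424),.056),('butt end',(251,460),.05)]: print(nm,ray('wrist',uv,z))
E
```

```text
mat w [0.42110268 0.09449893 0.        ]
mat w [ 0.48026049 -0.00697024  0.        ]
mat w [0.62614459 0.07634486 0.        ]
mat sc [0.56448773 0.17890043 0.        ]
mat sc [6.24203318e-01 7.81974765e-02 2.22044605e-16]
mat sc [ 0.47867417 -0.00570438  0.        ]
mat sc [0.42173943 0.0954539  0.        ]
cap sc [0.57277689 0.20120794 0.131     ]
cap sc [0.40133361 0.10455906 0.131     ]
cap sc [0.34581248 0.1959285  0.131     ]
cap sc [0.5149619  0.29397755 0.131     ]
foot sc [0.56785146 0.20290982 0.        ]
foot sc [0.39806701 0.10602304 0.        ]
foot sc [0.34716167 0.19634012 0.        ]
foot sc [0.5143733  0.29360174 0.        ]
cap side [0.56711641 0.20248406 0.131     ]
cap side [0.39959766 0.10520612 0.131     ]
cap side [0.34757243 0.19518239 0.131     ]
cap side [0.51479671 0.29267909 0.131     ]
foot side [0.51459524 0.29383381 0.        ]
foot side [0.34715918 0.19545579 0.        ]
L [0.45784453 0.22987063 0.016     ]
M [0.46818294 0.19460483 0.013     ]
S [0.43679886 0.192638   0.0105    ]
red [0.43719859 0.31777747 0.016     ]
vial [0.41167105 0.20484139 0.148     ]
L sc [0.46150973 0.22574281 0.016     ]
S sc [0.43742543 0.18960733 0.0105    ]
red sc [0.43781482 0.31551974 0.016     ]
vial sc [0.41184109 0.20260768 0.148     ]
bar tip? [0.62370135 0.11142175 0.056     ]
bar mid [0.62059415 0.01781397 0.056     ]
bar back [ 0.61349719 -0.17756926  0.056     ]
bladeL [0.57239616 0.11546515 0.042     ]
bladeR [0.67751238 0.11401903 0.042     ]
wingLend [0.57104966 0.08292271 0.036     ]
wingRend [0.67607114 0.0791441  0.036     ]
foot/butt start [ 0.61333273 -0.18165371  0.056     ]
butt end [ 0.60973393 -0.22466466  0.05      ]
```

```bash
python3 - <<'E'
import cv2,numpy as np
p=cv2.imread("pics/wrist0.png"); c=p[40:240,20:350]; cv2.imwrite("pics/wrist0c.png",cv2.resize(c,None,fx=2.4,fy=2.4,interpolation=cv2.INTER_CUBIC))
p=cv2.imread("pics/wrist0.png"); c=p[340:480,160:360]; cv2.imwrite("pics/wrist0d.png",cv2.resize(c,None,fx=4,fy=4,interpolation=cv2.INTER_CUBIC))
E
```

```text
(no output)
```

View pics/wrist0c.png

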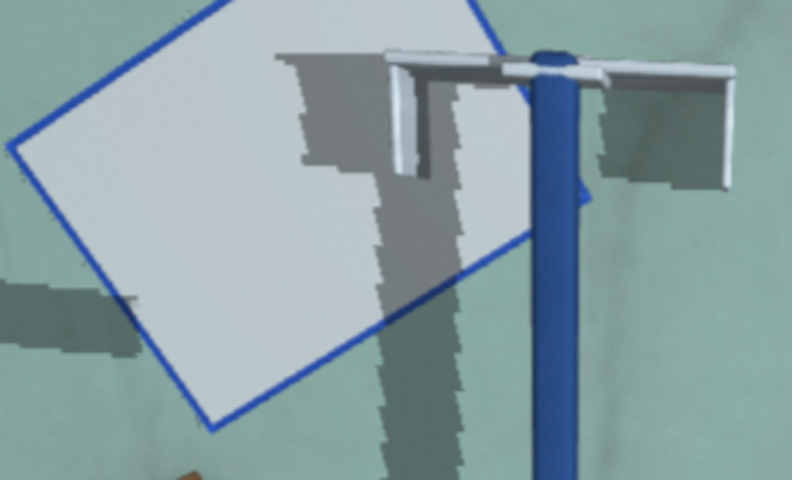

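View pics/wrist0d.png

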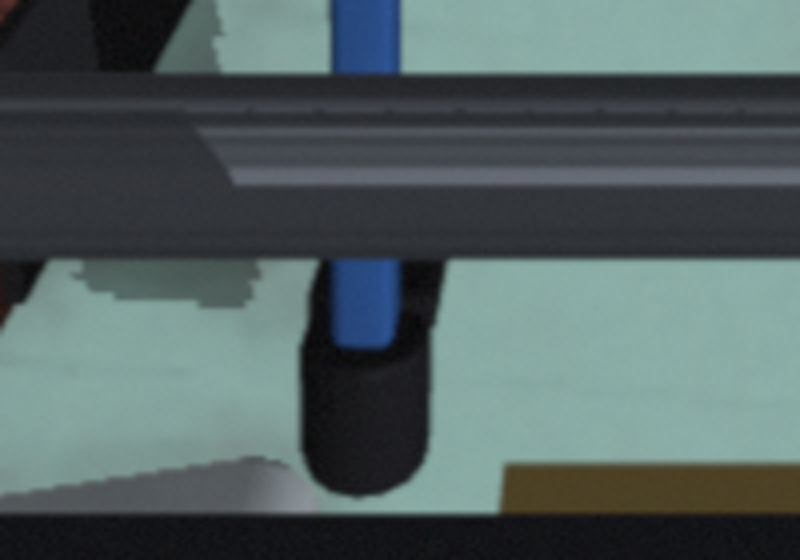

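```bash
python3 - <<'E'
from h import *
for n in ['side','scene','wrist']:
    z=np.load(f"pics/{n}0.npz"); d=z['d'];K=z['intrinsics'];T=z['T']
    v,u=np.mgrid[:480,:640]; P=np.stack([(u-K[0,2])/K[0,0]*d,(v-K[1,2])/K[1,1]*d,d],-1)@T[:3,:3].T+T[:3,3]
    ok=(d>0)&(P[...,2]>.02)&(P[...,2]<.3)&(abs(P[...,0]-.62)<.22)&(P[...,1]>-.36)&(P[...,1]<.16)
    H=np.zeros((13,11))
    for p in P[ok]:
        i=int((p[1]+.36)/.04); j=int((p[0]-.40)/.04); 
        if 0<=i<13 and 0<=j<11: H[i,j]=max(H[i,j],p[2])
    print(n,'rows y from -.34 step .04; cols x .42..'); print((H*1000).astype(int))
for nm,uv,z in [('tip',(251.3,62),.05),('innertop',(251.3,69),.042),('mid',(251.3,200),.056),('barend',(251.3,427),.056),('bL',(182,63),.042),('bR',(326,69),.042),('buttend',(250,463),.048)]: print(nm,ray('wrist',uv,z))
R=lambda p:(np.array([[.866,.5],[-.5,.866]])@(p[:2]-np.array([.457,.1992]))).round(4)
for uv in [(555,235),(590,268),(718,155),(682,122)]: print('block r',R(ray('scene',C(*uv),.01)))
print('drop r',R(ray('side',(423,238),.04)),ray('side',(423,238),.04))
for nm,uv,h in [('L',(255,391),.016),('M',(273,340),.013),('S',(325,362),.0105),('red',(197,538),.016)]: print(nm,R(ray('side',S(*uv),h)))
E
```

```text
side rows y from -.34 step .04; cols x .42..
[[206 266 263 299 249 135   0  24   0   0  26]
 [150 299 299 299 249 134   0   0   0  26  29]
 [ 40 282 299 131 132 133   0   0   0   0   0]
 [  0   0   0   0  57  61   0   0  62  64  66]
 [  0   0   0   0  56  62   0   0  66  66  67]
 [  0  22  22  21   0  55   0   0  55  66  66]
 [  0  22  23   0   0  56   0   0   0  66  66]
 [  0  23  23   0   0  57   0   0   0  65  66]
 [ 20  22   0   0 299 277   0 288 299   0   0]
 [  0   0   0   0   0 290   0 292 299  22  64]
 [  0   0   0   0   0  56   0   0  23  23   0]
 [133   0   0   0   0  57  44   0   0   0   0]
 [132 132 130   0   0  54  39   0   0   0   0]]
scene rows y from -.34 step .04; cols x .42..
[[211 216   0   0   0   0   0   0   0   0   0]
 [  0   0   0   0   0   0   0   0   0   0   0]
 [  0   0   0   0   0   0   0   0   0   0   0]
 [  0   0   0   0   0   0   0   0  68  70  73]
 [  0   0   0   0  61  67   0   0  72  72  73]
 [  0  25  30  26   0  61   0   0  64  73  73]
 [  0  29  29   0   0  62   0   0   0  70  71]
 [ 26  29  26   0   0  62   0   0   0  56  64]
 [ 24  29  20   0 299
[... 706 characters left out ...]
299   0 299 299  23  65]
 [  0   0   0   0   0  57  34   0  23  24   0]
 [  0   0   0   0  43  57  42   0   0   0   0]
 [  0   0   0   0  39  30   0   0   0   0   0]]
tip [0.62393422 0.11767776 0.05      ]
innertop [0.6225166  0.11404662 0.042     ]
mid [0.62082521 0.0178139  0.056     ]
barend [ 0.61258768 -0.18473151  0.056     ]
bL [0.57112915 0.11824354 0.042     ]
bR [0.6782585  0.11401866 0.042     ]
buttend [ 0.60827697 -0.22972328  0.048     ]
block r [-0.102  -0.1969]
block r [-0.1374 -0.1935]
block r [-0.1479 -0.3275]
block r [-0.111  -0.3318]
drop r [-0.2409 -0.2294] [ 0.36305117 -0.11990631  0.04      ]
L [0.0161 0.0261]
M [ 0.0074 -0.0096]
S [-0.0208  0.0044]
red [0.0421 0.1126]
```

Emit:
play_rows(plan=[[0, 0, 0.037, -50, -20, 0, 87.8], [0, 0, 0.037, -95, -40, 20, 87.8], [0, 0, 0.037, -136, -60, 60, 87.8], [0, 0, 0.037, -136, -60, 90, 87.8], [0, 0, 0.037, -136, -60, 90, 87.8], [0, 0, 0.037, -136, -60, 90, 87.8]])

```text
time: 0.9
eef_pos: [0.6155, -0.1352, 0.1331]
tool_rot: [[0.036, 0.999, 0.0], [0.999, -0.036, 0.0], [0.0, 0.0, -1.0]]
contact_force: [0.9, -0.1, 0.3]
width: 1.0
```

```bash
cat > snap.py <<'E'
import sys
from cell import status, vision
import cv2,numpy as np
s=status.get_state(); print(s['time'],s['eef_pos'],s['tool_rot'],s['contact_force'],s['width'])
for a in sys.argv[1:]:
    n,t=a.split(':'); c=vision.calibration(n); p,d=vision.camera(n); cv2.imwrite(f"pics/{n}{t}.png",p); np.savez(f"pics/{n}{t}.npz",p=p,d=d,**c)
E
python3 snap.py wrist:1
```

```text
0.9 [ 0.61550639 -0.13519522  0.13306741] [[ 3.57120455e-02  9.99362117e-01  9.11451674e-05]
 [ 9.99362106e-01 -3.57120606e-02  1.70401791e-04]
 [ 1.73548077e-04  8.50016299e-05 -9.99999981e-01]] [ 0.86082361 -0.12002066  0.31075005] 0.9996648857118435
```

View pics/wrist1.png

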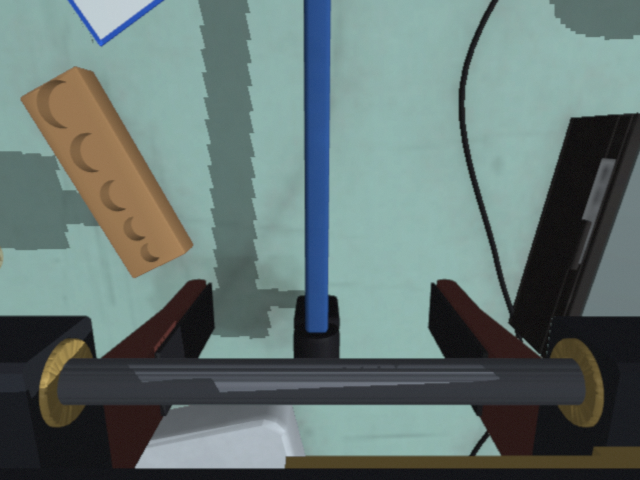

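```bash
python3 - <<'E'
from h import *
f="pics/wrist1.npz"
for uv,z in [((317.5,10),.056),((316.5,200),.056),((316.5,332),.056),((317,297),.0),((317,297),.04)]: print(uv,ray('wrist',uv,z,f))
E
```

```text
(317.5, 10) [ 0.61844291 -0.00766595  0.056     ]
(316.5, 200) [ 0.61420702 -0.10408427  0.056     ]
(316.5, 332) [ 0.61108988 -0.18465093  0.056     ]
(317, 297) [ 0.61095821 -0.18392349  0.        ]
(317, 297) [ 0.61188997 -0.1682811   0.04      ]
```

Emit:
play_rows(plan=[[0, 0, 0.005, 0, -2.5, 50, 87.8], [0, 0, 0.005, 0, -2.5, 90, 87.8], [0, 0, 0.005, 0, -2.5, 104, 87.8], [0, 0, 0.005, 0, -2.5, 104, 87.8], [0, 0, 0.005, 0, -2.5, 104, 40], [0, 0, 0.005, 0, -2.5, 104, 10], [0, 0, 0.005, 0, -2.5, 104, 0], [0, 0, 0.005, 0, -2.5, 104, 0], [0, 0, 0.005, 0, -2.5, 104, 0]])

```text
time: 2.08
eef_pos: [0.6134, -0.1351, 0.0296]
tool_rot: [[0.041, 0.999, 0.001], [0.999, -0.041, -0.0], [0.0, 0.001, -1.0]]
contact_force: [-0.7, -0.3, -0.1]
width: 0.466
```

Emit:
play_rows(plan=[[0, 0, 0, 0, 0, 0, 0], [0, 0, 0, 0, 0, 0, 0]])

```text
time: 2.33
eef_pos: [0.6134, -0.1351, 0.0295]
tool_rot: [[0.041, 0.999, 0.001], [0.999, -0.041, 0.0], [0.0, 0.001, -1.0]]
contact_force: [0.2, -0.7, -0.3]
width: 0.243
```

Emit:
play_rows(plan=[[0, 0, 0, 0, 0, 0, 0], [0, 0, 0, 0, 0, 0, 0], [0, 0, 0, 0, 0, 0, 0], [0, 0, 0, 0, 0, 0, 0]])

```text
time: 2.82
eef_pos: [0.6133, -0.1351, 0.0295]
tool_rot: [[0.041, 0.999, 0.001], [0.999, -0.041, 0.0], [0.0, 0.001, -1.0]]
contact_force: [-0.6, 1.4, -0.2]
width: 0.158
```

Emit:
play_rows(plan=[[0, 0, 0, 0, 0, -10, 0], [0, 0, 0, 0, 0, -25, 0], [0, 0, 0, 0, 0, -40, 0], [0, 0, 0, 0, 0, -50, 0], [0, 0, 0, 0, 0, -50, 0], [0, 0, 0, 0, 0, -50, 0]])

```text
time: 3.58
eef_pos: [0.6129, -0.1351, 0.0792]
tool_rot: [[0.041, 0.999, 0.0], [0.999, -0.041, 0.0], [0.0, 0.0, -1.0]]
contact_force: [-0.5, -0.0, -1.0]
width: 0.156
```

```bash
python3 snap.py wrist:2 side:2
```

```text
3.575 [ 0.61293263 -0.13505109  0.07918667] [[ 4.05157965e-02  9.99178870e-01  2.37859072e-04]
 [ 9.99178895e-01 -4.05158143e-02  7.03796874e-05]
 [ 7.99589505e-05  2.34812275e-04 -9.99999969e-01]] [-0.47888283 -0.04165519 -1.03917446] 0.15608867287191744
```

View pics/side2.png

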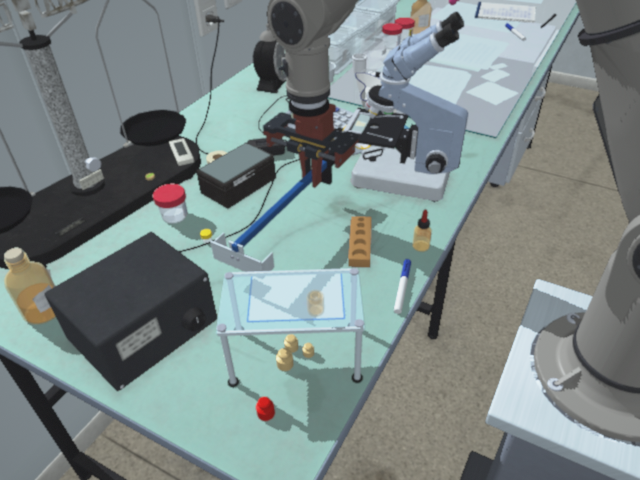

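View pics/wrist2.png

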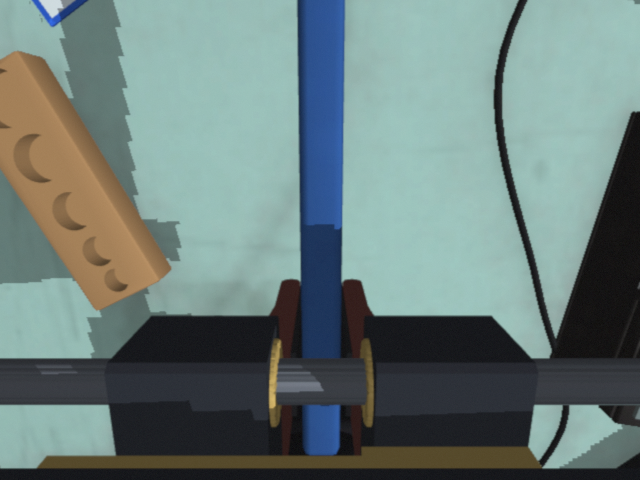

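```bash
cat >> h.py <<'E'
def corners(tcp,R,off=0.25,dz=0.048-0.0187):
    # scoop geometry in tool frame: x fwd, y side, z down
    pts={}
    for s in (-1,1):
        pts[f'outtop{s}']=(off+.004,s*.055,dz-.042); pts[f'outbot{s}']=(off+.004,s*.055,dz)
        pts[f'wtop{s}']=(off-.033,s*.055,dz-.036); pts[f'wbot{s}']=(off-.033,s*.055,dz)
    pts['tip']=(off,0,dz-.056); return {k:tcp+R@np.array(v) for k,v in pts.items()}
E
python3 - <<'E'
from h import *
tcp=np.array([.61293,-.13505,.07919]);R=np.array([[.0405,.99918,0],[.99918,-.0405,0],[0,0,-1]])
p=cv2.imread("pics/side2.png"); c=cv2.resize(p[215:295,190:300],None,fx=7,fy=7,interpolation=cv2.INTER_CUBIC)
for k,P in corners(tcp,R).items():
    q=proj('side',P); print(k,P.round(4),q.round(1)); cv2.circle(c,tuple(int(x) for x in ((q-[190,215]+.5)*7)),3,(0,0,255),-1)
cv2.imwrite("pics/side2c.png",c)
E
```

```text
outtop-1 [0.5683 0.121  0.0919] [260.1 261.3]
outbot-1 [0.5683 0.121  0.0499] [262.4 278.8]
wtop-1 [0.5668 0.084  0.0859] [272.9 251.1]
wbot-1 [0.5668 0.084  0.0499] [274.5 266. ]
outtop1 [0.6782 0.1165 0.0919] [209.6 240. ]
outbot1 [0.6782 0.1165 0.0499] [213.1 257.3]
wtop1 [0.6767 0.0795 0.0859] [223.2 230.8]
wbot1 [0.6767 0.0795 0.0499] [225.8 245.6]
tip [0.6231 0.1147 0.1059] [234.7 243. ]
```

View pics/side2c.png

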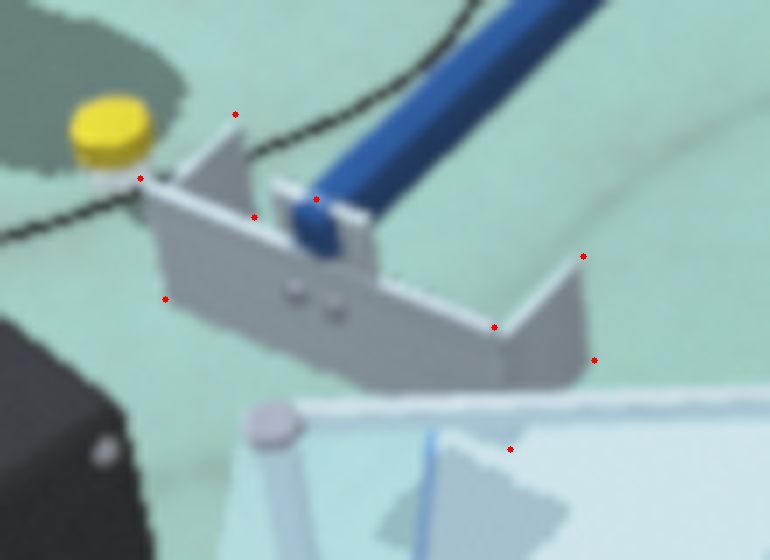

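Emit:
play_rows(plan=[[0, 0, -0.12, 5, 4, 0, 0], [0, 0, -0.25, 12, 8, 0, 0], [0, 0, -0.38, 18, 13, 0, 0], [0, 0, -0.49, 24, 17, 0, 0], [0, 0, -0.564, 27.5, 20.5, 0, 0], [0, 0, -0.564, 27.5, 20.5, 0, 0], [0, 0, -0.564, 27.5, 20.5, 0, 0]])

```text
time: 4.55
eef_pos: [0.6339, -0.1087, 0.0784]
tool_rot: [[-0.498, 0.867, -0.001], [0.867, 0.498, 0.0], [0.001, -0.001, -1.0]]
contact_force: [-0.4, 0.3, -2.1]
width: 0.154
```

```bash
python3 snap.py scene:3 side:3
cat > ov.py <<'E'
import sys
from h import *
from cell import status
s=status.get_state()
a=sys.argv[1:]; t=a[0]
for n,(x0,y0,x1,y1,f) in {'side':(190,215,400,405,4),'scene':(200,190,400,340,4)}.items():
    p=cv2.imread(f"pics/{n}{t}.png"); c=cv2.resize(p[y0:y1,x0:x1],None,fx=f,fy=f,interpolation=cv2.INTER_CUBIC)
    for k,P in corners(s['eef_pos'],s['tool_rot']).items():
        q=proj(n,P); cv2.circle(c,tuple(int(x) for x in ((q-[x0,y0]+.5)*f)),3,(0,0,255),-1)
    cv2.imwrite(f"pics/{n}{t}c.png",c)
tcp=s['eef_pos'];R=s['tool_rot']; b=tcp+R@[.25,0,.0293]
M=np.array([[.866,.5],[-.5,.866]]);o=np.array([.457,.1992])
print('blade r',M@(b[:2]-o),b[2],'grip r',M@(tcp[:2]-o),'heading',np.degrees(np.arctan2(R[1,0],R[0,0])))
E
python3 ov.py 3
```

```text
4.55 [ 0.6339457  -0.10868484  0.07843371] [[-4.98328359e-01  8.66987530e-01 -1.21227471e-03]
 [ 8.66988132e-01  4.98328783e-01  5.49213367e-05]
 [ 6.51727497e-04 -1.02365893e-03 -9.99999264e-01]] [-0.37330646  0.34081845 -2.13570876] 0.15370450471277788
blade r [-0.00025392 -0.10519434] 0.04944074957474083 grip r [-0.00060064 -0.35519887] heading 119.91632272619893
```

View pics/side3c.png

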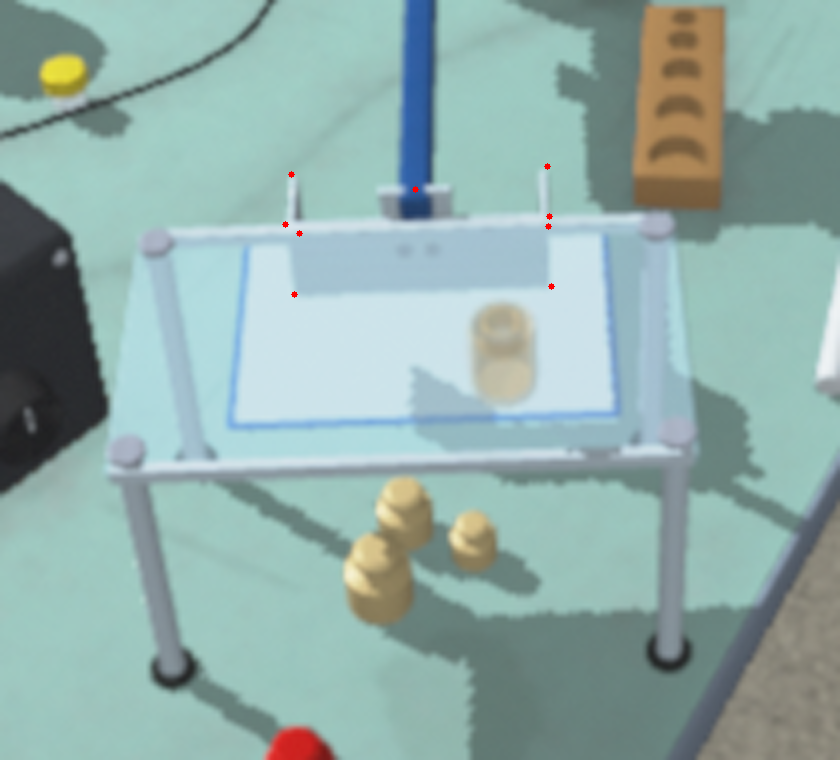

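View pics/scene3c.png

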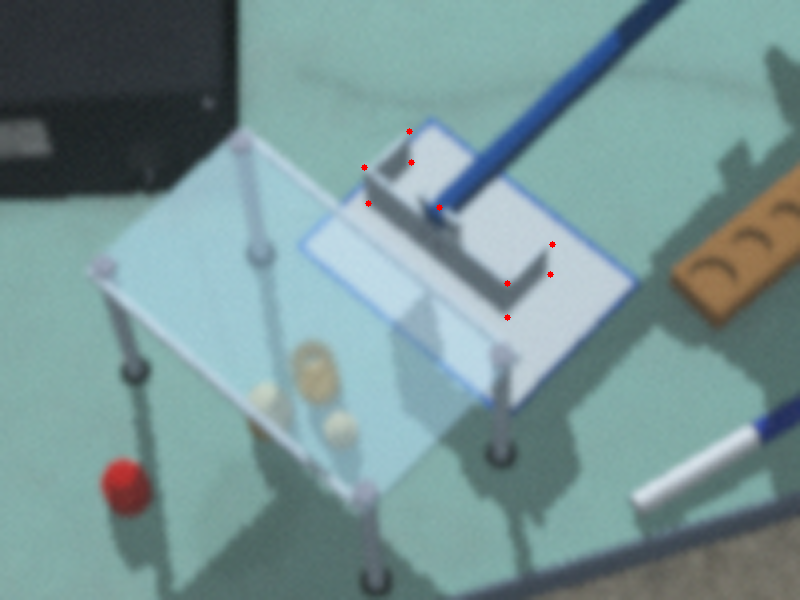

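Emit:
play_rows(plan=[[0, 0, 0, 10, 0, 0, 0], [0, 0, 0, 25, 0, 0, 0], [0, 0, 0, 40, 0, 0, 0], [0, 0, 0, 56, 0, 0, 0], [0, 0, 0, 72, 0, 0, 0], [0, 0, 0, 90, 0, 0, 0], [0, 0, 0, 108, 0, 0, 0], [0, 0, 0, 126, 0, 0, 0], [0, 0, 0, 144, 0, 0, 0], [0, 0, 0, 160, 0, 0, 0], [0, 0, 0, 170, 0, 0, 0], [0, 0, 0, 170, 0, 0, 0]])

```text
time: 6.15
eef_pos: [0.5491, 0.0394, 0.0788]
tool_rot: [[-0.5, 0.866, -0.001], [0.866, 0.5, 0.0], [0.0, -0.001, -1.0]]
contact_force: [-1.1, 0.5, -1.6]
width: 0.158
```

```bash
python3 snap.py scene:4 side:4;python3 ov.py 4
```

```text
6.15 [0.54906104 0.03937139 0.07875158] [[-4.99802443e-01  8.66139052e-01 -8.12737431e-04]
 [ 8.66139326e-01  4.99802627e-01  2.72266862e-05]
 [ 4.29790400e-04 -6.90335887e-04 -9.99999669e-01]] [-1.05811978  0.4947282  -1.63212687] 0.1582341921600774
blade r [0.00011336 0.06419296] 0.04943440242851482 grip r [-0.00035482 -0.18579596] heading 119.88929435933818
```

View pics/side4c.png

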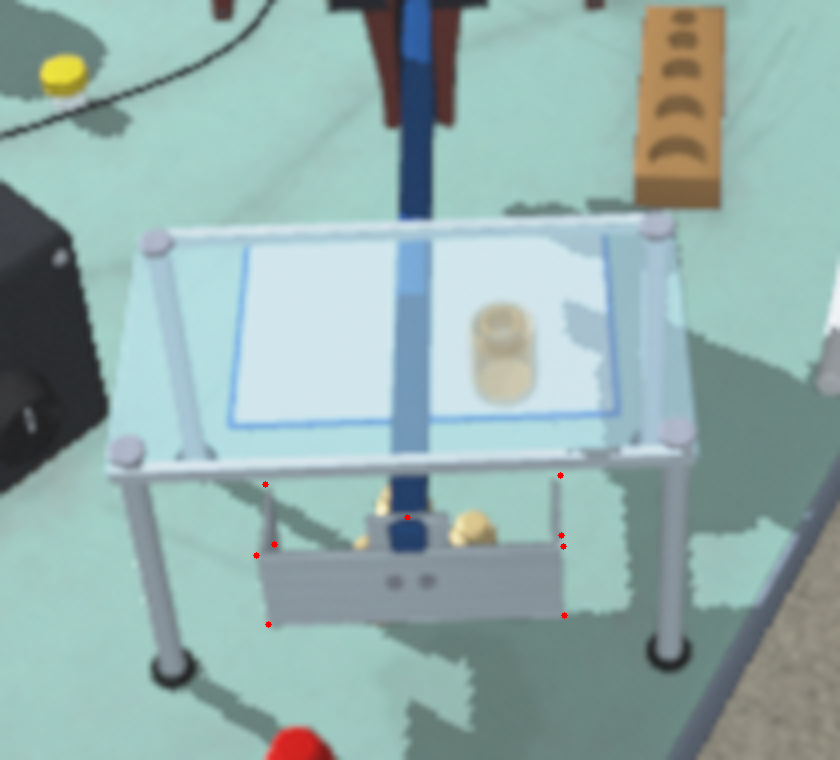

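View pics/scene4c.png

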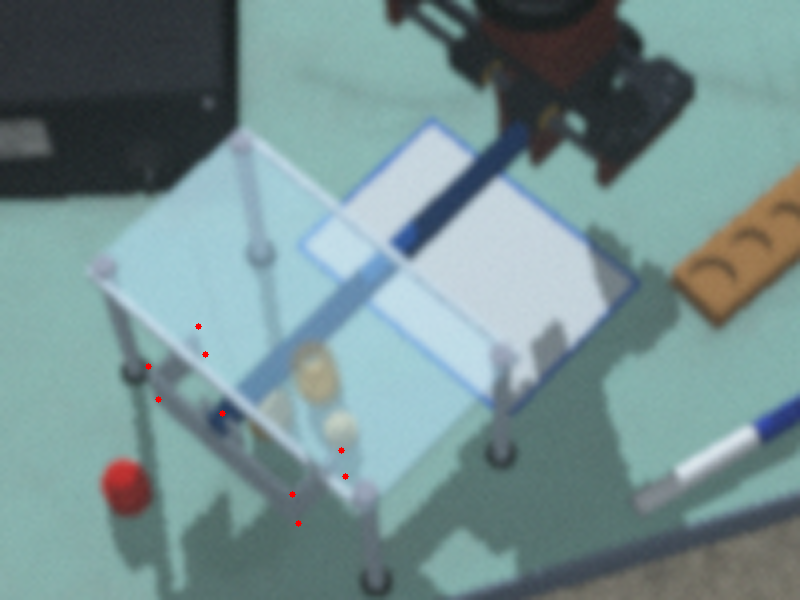

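Emit:
play_rows(plan=[[0, 0, 0, 0, 0, 8, 0], [0, 0, 0, 0, 0, 18, 0], [0, 0, 0, 0, 0, 28, 0], [0, 0, 0, 0, 0, 38, 0], [0, 0, 0, 0, 0, 44, 0], [0, 0, 0, 0, 0, 48.5, 0], [0, 0, 0, 0, 0, 48.5, 0], [0, 0, 0, 0, 0, 48.5, 0]])

```text
time: 7.25
eef_pos: [0.5498, 0.0382, 0.0305]
tool_rot: [[-0.498, 0.867, 0.0], [0.867, 0.498, -0.0], [-0.0, -0.0, -1.0]]
contact_force: [-1.3, 1.0, -1.4]
width: 0.157
```

```bash
python3 snap.py scene:5 side:5;python3 ov.py 5
```

```text
7.25 [0.54979916 0.03816678 0.03052144] [[-4.98296373e-01  8.67006761e-01  2.09149532e-05]
 [ 8.67006699e-01  4.98296346e-01 -3.68551518e-04]
 [-3.29958502e-04 -1.65514480e-04 -9.99999932e-01]] [-1.29222727  1.01602132 -1.38107095] 0.15694759367091485
blade r [0.0003638  0.06409423] 0.0011930104453574362 grip r [-1.42690129e-04 -1.85888628e-01] heading 119.8844881495132
```

View pics/side5c.png

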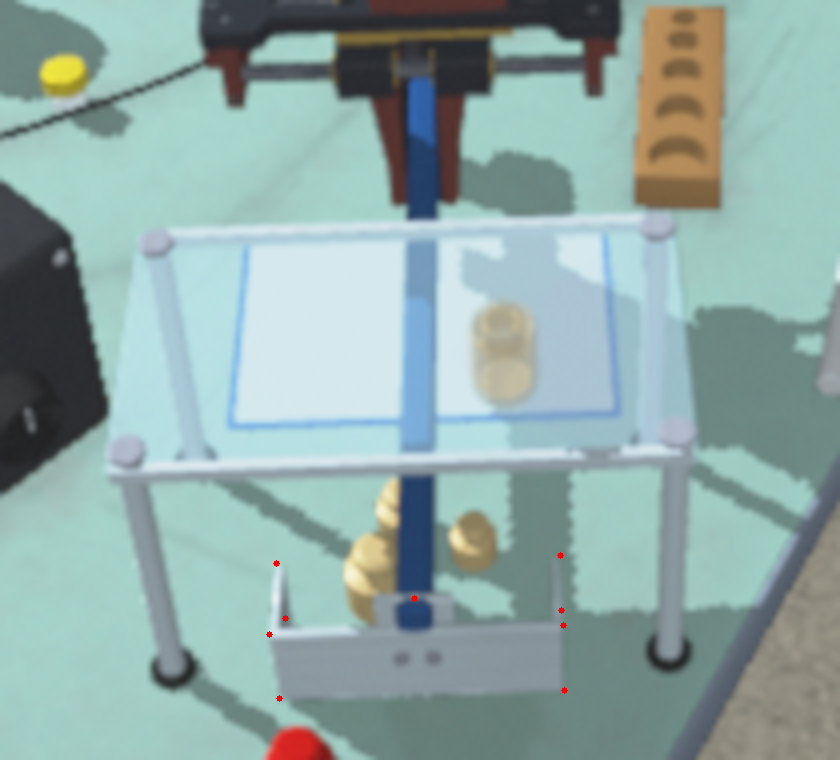

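Emit:
play_rows(plan=[[0, 0, 0, -3, 0, 0, 0], [0, 0, 0, -8, 0, 0, 0], [0, 0, 0, -13, 0, 0, 0], [0, 0, 0, -18, 0, 0, 0], [0, 0, 0, -22, 0, 0, 0], [0, 0, 0, -26, 0, 0, 0], [0, 0, 0, -30, 0, 0, 0], [0, 0, 0, -35, 0, 0, 0], [0, 0, 0, -40, 0, 0, 0], [0, 0, 0, -45, 0, 0, 0], [0, 0, 0, -50, 0, 0, 0], [0, 0, 0, -54, 0, 0, 0]])

```text
time: 8.85
eef_pos: [0.5768, -0.009, 0.0305]
tool_rot: [[-0.498, 0.867, 0.0], [0.867, 0.498, -0.0], [-0.0, -0.0, -1.0]]
contact_force: [-0.0, 0.4, -1.7]
width: 0.157
```

```bash
python3 snap.py scene:6 side:6;python3 ov.py 6
```

```text
8.85 [ 0.57684158 -0.00900344  0.03054927] [[-4.98139164e-01  8.67097095e-01  2.75250819e-05]
 [ 8.67097039e-01  4.98139142e-01 -3.46458041e-04]
 [-3.14124082e-04 -1.48717402e-04 -9.99999940e-01]] [-1.48389247e-03  3.85478200e-01 -1.70781563e+00] 0.15669587369572158
blade r [0.00032963 0.00941655] 0.0011358516318150172 grip r [-0.00035477 -0.24055663] heading 119.84379789276964
```

View pics/side6c.png

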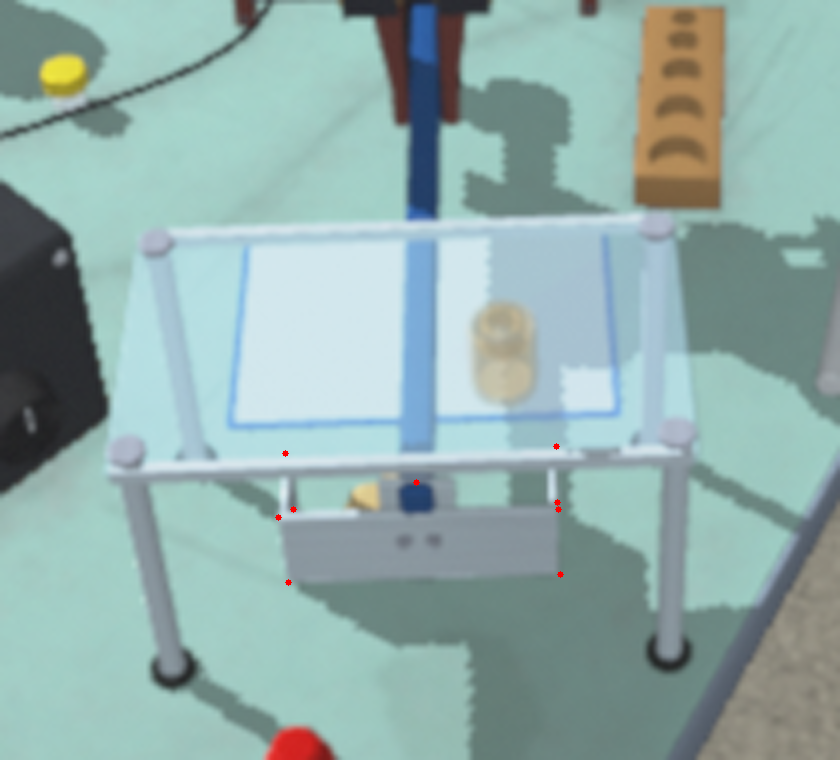

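View pics/scene6c.png

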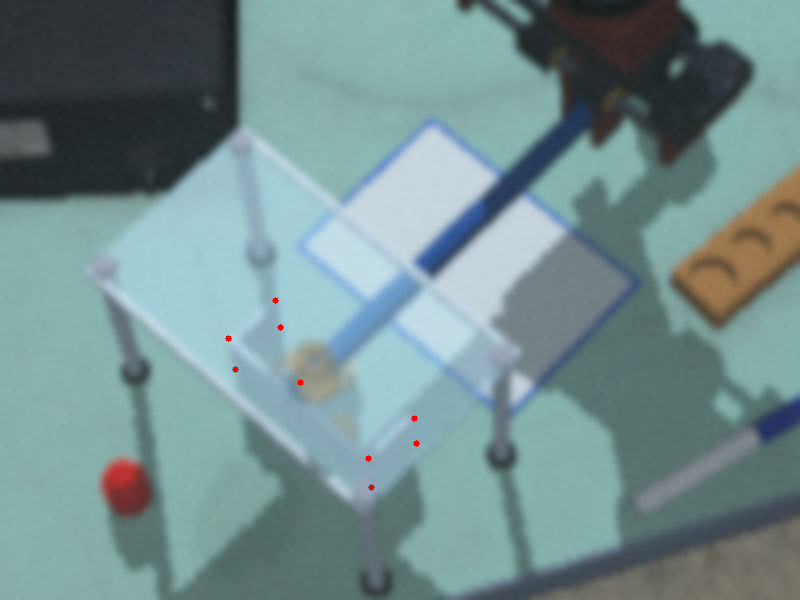

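Emit:
play_rows(plan=[[0, 0, 0, -4, 0, 0, 0], [0, 0, 0, -9, 0, 0, 0], [0, 0, 0, -14, 0, 0, 0], [0, 0, 0, -19, 0, 0, 0], [0, 0, 0, -24, 0, 0, 0], [0, 0, 0, -29, 0, 0, 0], [0, 0, 0, -34, 0, 0, 0], [0, 0, 0, -38, 0, 0, 0], [0, 0, 0, -42, 0, 0, 0], [0, 0, 0, -46, 0, 0, 0], [0, 0, 0, -50, 0, 0, 0]])

```text
time: 10.32
eef_pos: [0.6019, -0.0529, 0.0306]
tool_rot: [[-0.498, 0.867, 0.0], [0.867, 0.498, -0.001], [-0.001, -0.0, -1.0]]
contact_force: [-1.0, 1.2, -0.6]
width: 0.155
```

Emit:
play_rows(plan=[[0, 0, 0, -4, 0, 0, 0], [0, 0, 0, -9, 0, 0, 0], [0, 0, 0, -14, 0, 0, 0], [0, 0, 0, -19, 0, 0, 0], [0, 0, 0, -24, 0, 0, 0], [0, 0, 0, -29, 0, 0, 0], [0, 0, 0, -34, 0, 0, 0], [0, 0, 0, -38, 0, 0, 0], [0, 0, 0, -42, 0, 0, 0], [0, 0, 0, -45, 0, 0, 0], [0, 0, 0, -47, 0, 0, 0], [0, 0, 0, -47, 0, 0, 0]])

```text
time: 11.82
eef_pos: [0.6255, -0.0939, 0.0307]
tool_rot: [[-0.498, 0.867, 0.0], [0.867, 0.498, -0.001], [-0.001, 0.0, -1.0]]
contact_force: [0.7, 0.4, -1.5]
width: 0.157
```

```bash
python3 snap.py scene:7 side:7;python3 ov.py 7
```

```text
11.825 [ 0.62546768 -0.09387214  0.03067825] [[-4.97608608e-01  8.67401536e-01  4.98568998e-04]
 [ 8.67401180e-01  4.97608856e-01 -7.86917950e-04]
 [-9.30666187e-04  4.08821915e-05 -9.99999566e-01]] [ 0.6632965   0.36447826 -1.4542904 ] 0.15701174120000352
blade r [ 6.99084647e-05 -8.79567111e-02] 0.0011907013670969004 grip r [-0.00059475 -0.33792257] heading 119.84913341744254
```

View pics/side7c.png

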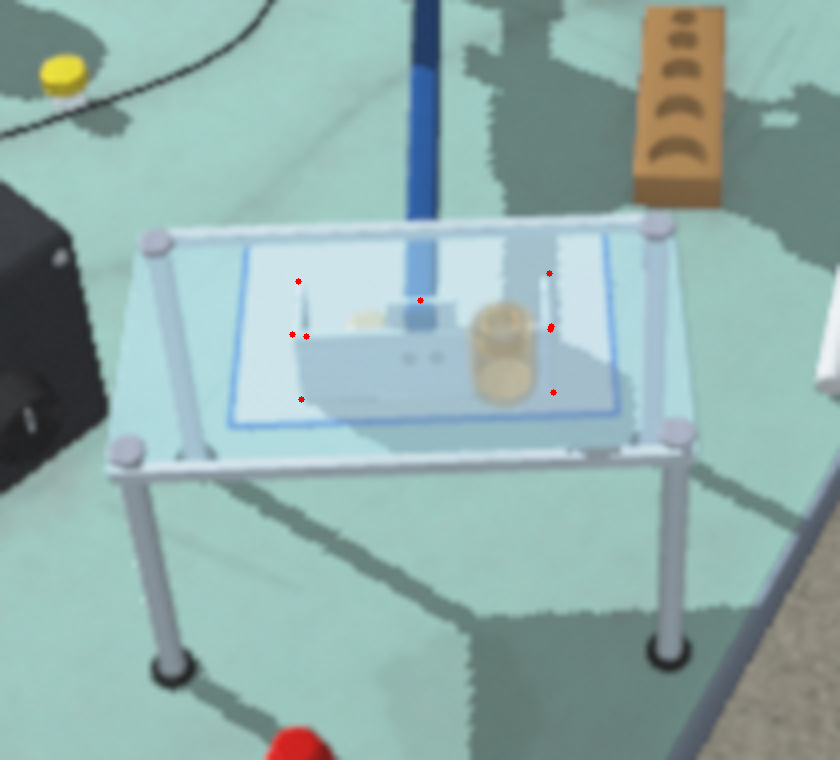

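View pics/scene7c.png

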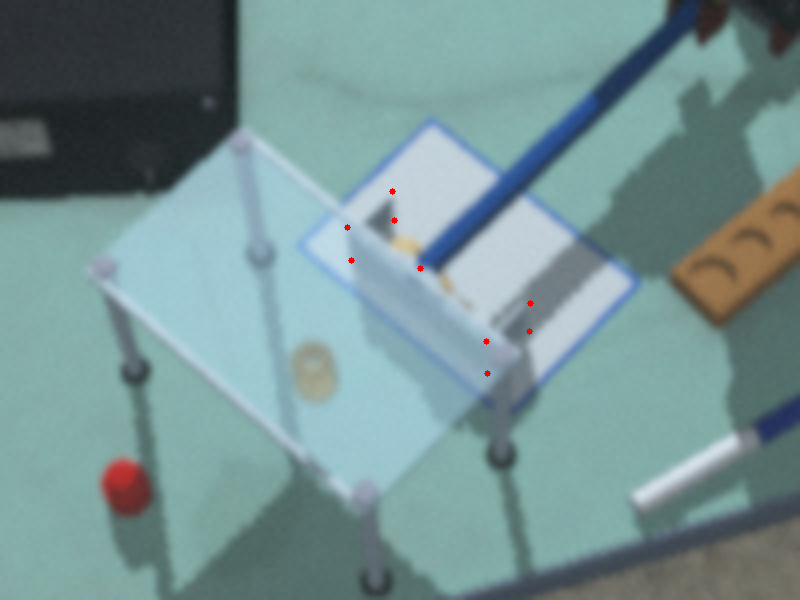

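Emit:
play_rows(plan=[[0, 0, 0, -4, 0, 0, 0], [0, 0, 0, -8, 0, 0, 0], [0, 0, 0, -12, 0, 0, 0], [0, 0, 0, -14, 0, 0, 0], [0, 0, 0, -14, 0, 1, 0], [0, 0, 0, -14, 0, 1.5, 0], [0, 0, 0, -14, 0, 1.5, 0]])

```text
time: 12.8
eef_pos: [0.6326, -0.1061, 0.0295]
tool_rot: [[-0.498, 0.867, 0.001], [0.867, 0.498, -0.001], [-0.001, 0.0, -1.0]]
contact_force: [0.2, -1.2, 0.9]
width: 0.156
```

Emit:
play_rows(plan=[[0, 0, 0, 0, 0, 0, 20], [0, 0, 0, 0, 0, 0, 30], [0, 0, 0, 0, 0, 0, 40], [0, 0, 0, 0, 0, 0, 50], [0, 0, 0, 0, 0, 0, 50], [0, 0, 0, 0, 0, 0, 50]])

```text
time: 13.55
eef_pos: [0.6325, -0.1062, 0.0295]
tool_rot: [[-0.498, 0.867, 0.001], [0.867, 0.498, -0.001], [-0.001, 0.0, -1.0]]
contact_force: [-0.0, -0.5, 0.4]
width: 0.569
```

```bash
python3 snap.py wrist:8
```

```text
13.55 [ 0.63254293 -0.10616262  0.02945687] [[-4.97536942e-01  8.67442346e-01  8.76237126e-04]
 [ 8.67441646e-01  4.97537672e-01 -1.12021132e-03]
 [-1.40767971e-03  2.02738062e-04 -9.99998989e-01]] [-0.02217393 -0.4954288   0.44211022] 0.5692254293664558
```

View pics/wrist8.png

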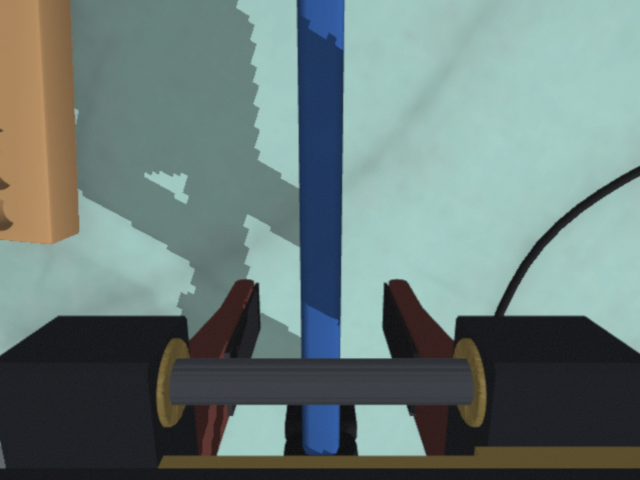

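Released; the bar is centred between the fingers. Raise straight up and look down at the mat.

Emit:
play_rows(plan=[[0, 0, 0, 0, 0, -15, 50], [0, 0, 0, 0, 0, -40, 50], [0, 0, 0, 0, 0, -80, 50], [0, 0, 0, 0, 0, -130, 50], [0, 0, 0, 0, 0, -180, 50], [0, 0, 0, 0, 0, -220, 50], [0, 0, 0, 0, 0, -240, 50], [0, 0, 0, 0, 0, -240, 50], [0, 0, 0, 0, 0, -240, 50]])

```text
time: 14.72
eef_pos: [0.6317, -0.1058, 0.2687]
tool_rot: [[-0.498, 0.867, -0.0], [0.867, 0.498, -0.001], [-0.001, -0.001, -1.0]]
contact_force: [-0.5, 0.1, -1.3]
width: 0.568
```

```bash
python3 snap.py wrist:9 scene:9 side:9; python3 - <<'E'
import cv2
for n,(x0,y0,x1,y1,f) in {'side':(190,215,400,405,4),'scene':(200,190,400,340,4)}.items():
    p=cv2.imread(f"pics/{n}9.png"); cv2.imwrite(f"pics/{n}9c.png",cv2.resize(p[y0:y1,x0:x1],None,fx=f,fy=f,interpolation=cv2.INTER_CUBIC))
E
```

```text
14.725 [ 0.63168307 -0.10583691  0.26871195] [[-4.97643581e-01  8.67381548e-01 -3.41392606e-04]
 [ 8.67381299e-01  4.97643025e-01 -1.04933058e-03]
 [-7.40278332e-04 -8.18310188e-04 -9.99999391e-01]] [-0.45664694  0.10228828 -1.26986263] 0.5681082475271865
```

View pics/wrist9.png

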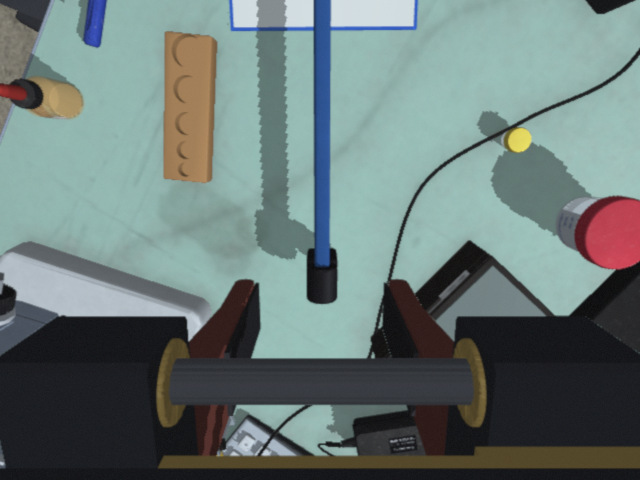

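View pics/scene9c.png

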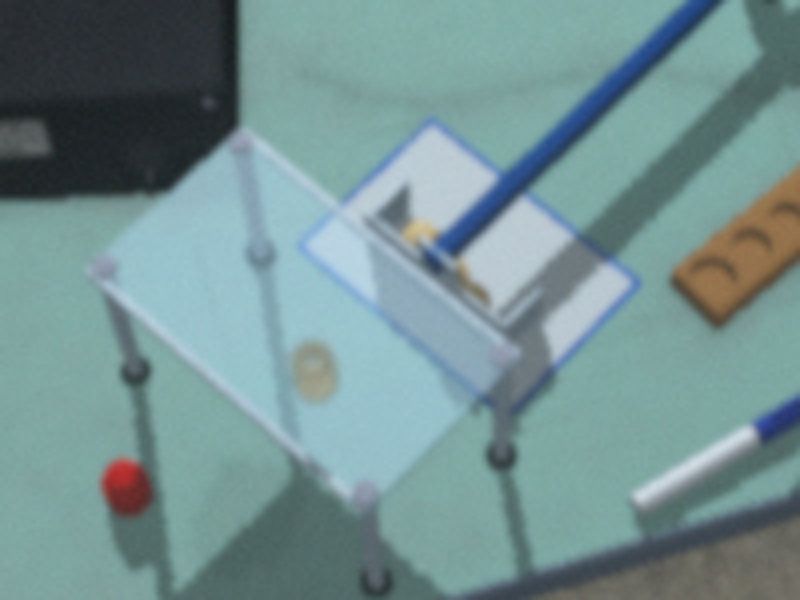

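View pics/side9c.png

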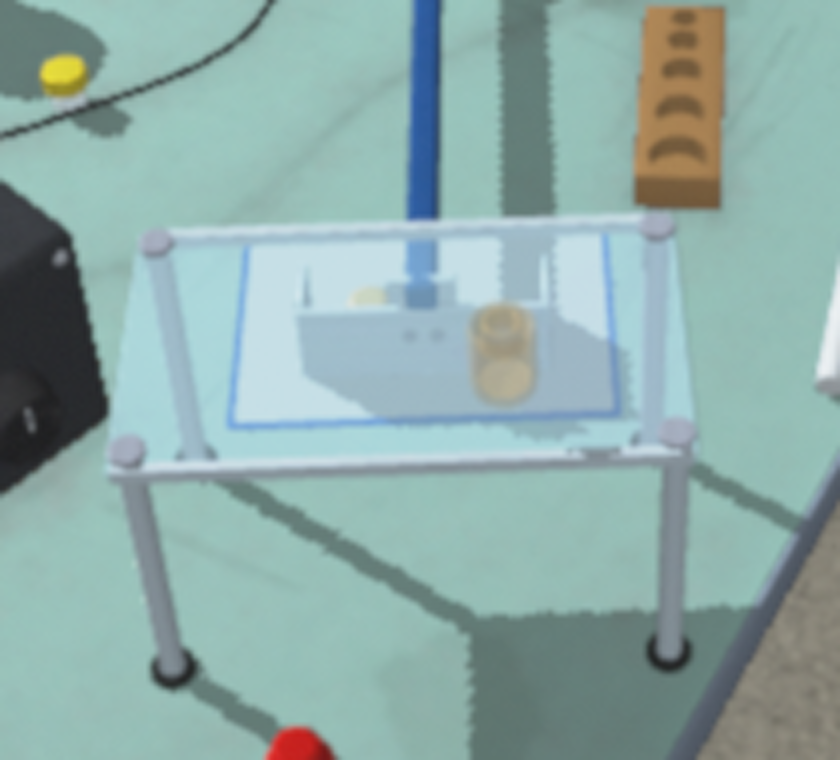

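Emit:
play_rows(plan=[[0, 0, 0, 30, 0, -10, 50], [0, 0, 0, 70, 20, -20, 50], [0, 0, 0, 110, 40, -20, 50], [0, 0, 0, 130, 60, -20, 50], [0, 0, 0, 130, 60, -20, 50], [0, 0, 0, 130, 60, -20, 50]])

```text
time: 15.62
eef_pos: [0.6188, 0.0352, 0.2873]
tool_rot: [[-0.496, 0.868, -0.003], [0.868, 0.496, -0.002], [-0.0, -0.003, -1.0]]
contact_force: [0.8, -1.1, -0.1]
width: 0.571
```

```bash
python3 snap.py wrist:10; python3 -c "
import cv2
p=cv2.imread('pics/wrist10.png')[0:300,100:500]; cv2.imwrite('pics/wrist10c.png',cv2.resize(p,None,fx=2,fy=2,interpolation=cv2.INTER_CUBIC))"
```

```text
15.625 [0.61877042 0.0352223  0.28730725] [[-4.96497044e-01  8.68034410e-01 -2.63583947e-03]
 [ 8.68038327e-01  4.96493362e-01 -1.95048326e-03]
 [-3.84409791e-04 -3.25641885e-03 -9.99994624e-01]] [ 0.76905445 -1.0839044  -0.11610245] 0.5705616976599401
```

View pics/wrist10c.png

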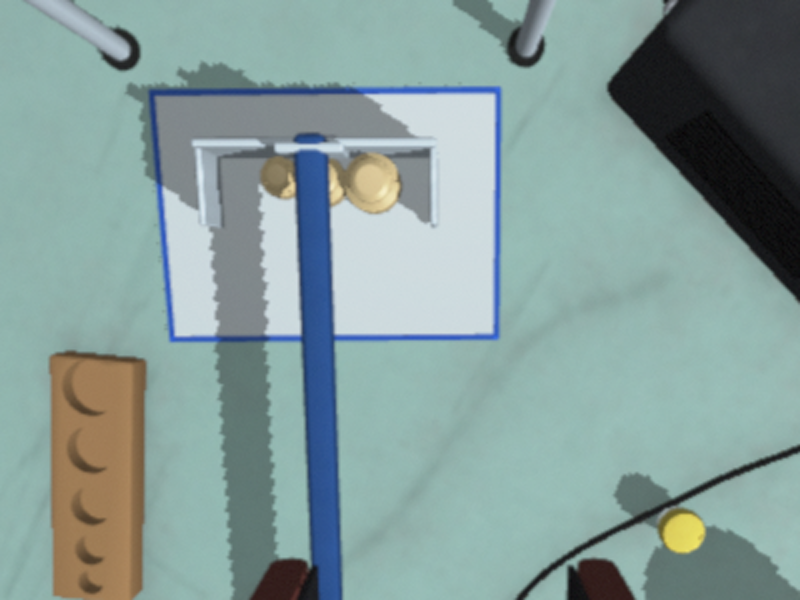

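```bash
python3 - <<'E'
import numpy as np,cv2
a=cv2.imread('pics/side0.png')[195:260,400:445];b=cv2.imread('pics/side9.png')[195:260,400:445]
cv2.imwrite('pics/drop.png',cv2.resize(np.hstack([a,b]),None,fx=6,fy=6))
from cell import job
E
```

```text
(no output)
```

View pics/drop.png

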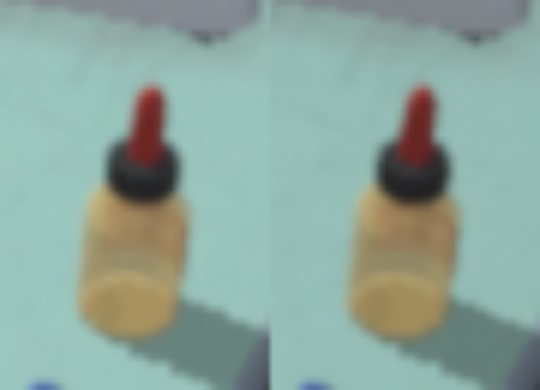

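The dropper looks identical before and after, so I'm handing in.

```bash
python3 -c "
from cell import job; print(job.hand_in())"
```

```text
the job is handed in; nothing more can be done
None
```

All three brass weights are out from under the riser and standing on the white mat. I handed the job in at about 15.6 s of the 51 s allowed; the interface gave no verdict.

- **What I did:** I gripped the blue scoop by its handle and carried the blade about 50 mm up under the board and over the weights. I lowered it behind them at about y = +64 mm in the riser's frame and dragged slowly straight out. I stopped with the blade at about y = -102 mm, set the scoop down, released it and raised the gripper clear.
- **Last checks:** The wrist picture shows the three weights upright in a row against the blade, well inside the mat's border. The middle one is partly hidden by the handle bar. The scoop stands on the bench, clear of the riser's board.
- **Left alone:** The vial and the red look-alike show no visible movement in the side and scene pictures. The dropper looks the same in before and after crops.
- **Forces and disagreements:** The force readings at the end of each move were within about 2 N, so I saw no sign of a strike. No check failed. The only mismatch was 1–2 mm between where I predicted the blade and where the pictures showed it, about what the calibration allows.

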